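# Press home the dowels of a bench hook

### The job

A small bench hook is being put together: three push-fit dowels still stand proud of its fence. With a fingertip press each of them slowly and lightly home, flush with the top of the fence, one after the other: the middle one first, which pins the fence so that it cannot creep, then the one at the sawing end (where the fence stops short of the board's edge, and which takes the thrust of the saw), and last the one at the other end. Use finger pressure, no blows; lift nothing, do not shove the bench hook about, and leave the awl on the board, the loose cleat and the mallet where they lie.

Things in the scene. Friction and masses are not known exactly. Their poses are not given: they have to be found in the camera images.
- bench_hook: loose, 0.7 kg, any way round: pale board 150 (x) x 240 (y) x 18 mm; on its +x edge a darker fence 36 mm wide, 30 high (top 48 mm above the bench), 210 long: flush with the board at the +y end, 30 mm short of its edge at the -y end (sawing end). Dowels in the fence at x = +57 mm, y = -65 (sawing end), +15 (middle), +95 (other end). Origin: centre of the board's underside
- dowel_middle_top (a point): centre of the upper end of the dowel in the middle of the fence; round beech dowel, 14 mm across, upright; z of this point is the height of the dowel's top
- dowel_saw_end_top (a point): centre of the upper end of the dowel at the sawing end of the fence, the end that stops 30 mm short of the board's edge; round beech dowel, 14 mm across, upright; z of this point is the height of the dowel's top
- dowel_far_end_top (a point): centre of the upper end of the dowel at the other end of the fence, where fence and board are flush; round beech dowel, 14 mm across, upright; z of this point is the height of the dowel's top
- dowel_middle (a joint): how far the top of this dowel stands above the fence's top face, m: 0.009 to 0.014 at the start, 0 when it is flush, where it comes to a firm stop (come down at 20 mm/s or less: reaching the stop faster than about 30 mm/s is a blow). A sliding fit: about 4 N slides it down, and it stays where it is left
- dowel_saw_end (a joint): how far the top of this dowel stands above the fence's top face, m: 0.009 to 0.014 at the start, 0 when it is flush, where it comes to a firm stop (come down at 20 mm/s or less: reaching the stop faster than about 30 mm/s is a blow). A sliding fit: about 4 N slides it down, and it stays where it is left
- dowel_far_end (a joint): how far the top of this dowel stands above the fence's top face, m: 0.009 to 0.014 at the start, 0 when it is flush, where it comes to a firm stop (come down at 20 mm/s or less: reaching the stop faster than about 30 mm/s is a blow). A sliding fit: about 4 N slides it down, and it stays where it is left
- awl: awl with a pear-shaped handle, about 150 mm long and 35 mm high, loose on the base board beside the fence (bystander), its long axis roughly along the fence; at least 45 mm from the row of dowels. Origin: middle of its underside
- cleat: loose wooden cleat with three empty holes, 36 x 210 x 30 mm, on the bench to the left (bystander). Origin: centre of its underside, y along it
- mallet: round-headed wooden mallet lying on the bench to the right, 88 x 229 x 73 mm (bystander). Origin: middle of its underside

How it is judged:
By the outcome, as a careful person would: the job done as asked, in the order asked, and still so for the second after the job is handed in, with the robot touching nothing.
It also fails if it takes over 48 s, if anything falls off the work surface, if the arm or the gripper's body presses on something with over 40 N, if the wrist force passes 120 N, or if a joint passes its speed limit or range.

### The arm

A 7-joint arm with a two-finger parallel gripper is mounted at the origin on a cart in front of the work surface, level with it; the furniture and walls round the work are solid. World frame = base frame: x ahead of the robot, y to its left, z up, the work surface at z = 0. Lengths are in m, angles in rad, forces in N, time in s.
With the tool pointing down it reaches from about 0.35 to 0.9 m from the base axis. Payload 8.1 kg.
Tool frame: the origin (TCP) lies midway between the tips of the shut fingers; the grasp point (between the pads) lies 19 mm behind it; z points along the fingers, y is the line along which they close (so a half turn about z gives the same grasp; the last joint's range is limited). The gripper opens to 92 mm and grips with 3 to 60 N. Pads are 19 mm wide; open, the fingers measure 130 mm over their backs; the gripper's body (75 mm by 190 mm) begins 47 mm behind the grasp point.
Start: joints at [1.207, 0.434, 0.025, 1.573, -0.012, 1.134, -0.075], TCP at [0.161, -0.604, 0.227] pointing down, gripper open.
Joint ranges: [-2.62, 2.62], [-0.44, 2.09], [-1.27, 1.32], [0.08, 2.57], [-1.32, 4.46], [0.12, 2], [-2.74, 2.74]. Speed limits (rad/s): [2.22, 2.22, 3.01, 3.01, 3.14, 3.14, 3.14].

### API

Orientations are given as a rotation vector (axis times angle).
In Python, from cell import arm gives the robot as it stands.
- The arm moves only by the tool send_rows, never from a script. Its argument "increments" is a list of rows, each a list of 3 entries, a list of its own where there are three numbers: the finger opening in cm, from 0 to 9.18, then the shift along the tool's x, y, z in cm, then the turn, a rotation vector about the tool's x, y, z in rad. A call has 1 to 5 rows; each row shifts and turns the commanded pose from where the row before left it, along the tool's axes as they then stand; what a row does not reach is not made up. A row lasts 1/10 s, in which the tool goes at most 50 mm and 8.59 degrees, less where a joint would pass 70% of its speed; a pose out of reach is approached as far as the arm can. A call is refused whole if a number of a shift passes 5 or a number of a turn 0.15, either way. A call with a gripper value outside its range is refused whole. The fingers move at their own pace and stop on an object; "force" is the grip in N (left out, the last holds). Time passes only in rows, so rows that do not move let the fingers close. It gives the time, the measured TCP pose, the force, the opening and the grip force at its end, in the units of the state.
- arm.observe(): the state, without advancing time (a new reading comes with each control period).
- arm.get_image(name): name is "side" or "top" or "wrist"; returns the picture (384x512x3 uint8, red, green, blue); there is no depth.
- arm.camera_params(name): a dict with "camera_matrix" (3x3 intrinsics, pixels), "k1" (the pictures are not rectified: a ray, as slopes to the right and down, at radius r is drawn at 1 + k1 r^2 times it, then the intrinsics apply), "R" (3x3) and "t" (3): a world point X has camera coordinates R X + t. Camera axes: x right, y down, z forward; pixel columns grow to the right and rows downward; lengths in m; the calibration is good to about 2 mm. A picture is of the moment at which its call begins: read the wrist's pose just before it. camera_params takes no time and is no camera call; for the wrist camera it gives the pose at the moment of the call.
- arm.sign_off(): hands the job in; it is judged then, once.
The state is a dict: "clock": time; "joints": joint angles; "dq": joint speeds; "joint_efforts": joint torques, N m; "position": TCP position; "ee_rot": TCP orientation; "force": force on the tool from outside, world axes, zero at the start; "ft_torque": the same for the moment, N m; "width": opening from 0.0 (shut) to 1.0 (fully open); "gripper_force": force on a finger pad.
Only numpy, scipy, OpenCV 4.12 (cv2) and the standard library are available. Lean on these libraries where they do the work, as an engineer would, in place of code of your own. Each camera call takes 0.05 s, during which the arm holds its last target. There are 200 camera calls.

## Working session

There is one attempt and no reset: what is moved stays moved. The work goes in short steps, Python scripts to look and compute and a tool call to move; the robot and the scene stay as the last step left them, time stands still between calls to the robot, and variables do not carry over. Pictures are saved under pics/ and viewed, at most 10 in all, crops included, and the job is handed in when it is done.

Besides the shell and the picture viewer there is one more tool, called in YAML: its name, and indented under it one key for each argument. send_rows: Moves the arm, as the interface text tells. Its arguments: {"type":"object","properties":{"increments":{"type":"array"},"force":{"type":"number"}},"required":["increments"]}

```bash
mkdir -p pics; cat > h.py <<'E'
import numpy as np,cv2
from cell import arm
def ray(p,uv):
    K=np.array(p["camera_matrix"],float);k=p["k1"]
    d=np.array([(uv[0]-K[0,2])/K[0,0],(uv[1]-K[1,2])/K[1,1]]);s=d.copy()
    for _ in range(30): s=d/(1+k*(s@s))
    R=np.array(p["R"]);t=np.array(p["t"])
    return -R.T@t, R.T@np.array([s[0],s[1],1.])
def plane(p,uv,z):
    c,d=ray(p,uv);return c+d*(z-c[2])/d[2]
def proj(p,X):
    K=np.array(p["camera_matrix"],float);c=np.array(p["R"])@X+np.array(p["t"]);s=c[:2]/c[2];s=s*(1+p["k1"]*(s@s))
    return K[0,0]*s[0]+K[0,2],K[1,1]*s[1]+K[1,2]
def tri(ps,uvs):
    A=np.zeros((3,3));b=np.zeros(3)
    for p,uv in zip(ps,uvs):
        c,d=ray(p,uv);d/=np.linalg.norm(d);M=np.eye(3)-np.outer(d,d);A+=M;b+=M@c
    return np.linalg.solve(A,b)
def snap(n,f):
    p=arm.camera_params(n);im=np.array(arm.get_image(n));cv2.imwrite(f,im[:,:,::-1]);return p,im
E
python3 - <<'E'
from h import *
s=arm.observe();print({k:np.round(v,3) for k,v in s.items()})
a=[snap(n,f"pics/{n}0.png") for n in("top","side")]
for p,_ in a: print(np.round(p["camera_matrix"],1).tolist(),p["k1"],np.round(-np.array(p["R"]).T@p["t"],3))
E
```

```text
{'clock': np.float64(0.0), 'joints': array([ 1.207,  0.435,  0.025,  1.574, -0.012,  1.134, -0.075]), 'dq': array([-0.   , -0.001, -0.   , -0.002, -0.001, -0.   , -0.001]), 'joint_efforts': array([-1.0000e-03, -6.6784e+01,  9.8400e-01, -3.1446e+01, -6.1000e-02,
        4.3000e-02,  0.0000e+00]), 'position': array([ 0.161, -0.603,  0.226]), 'ee_rot': array([-3.113e+00, -4.080e-01,  1.000e-03]), 'force': array([0.09 , 0.223, 0.18 ]), 'ft_torque': array([-0.001,  0.038,  0.051]), 'gripper_force': np.float64(0.0), 'width': np.float64(1.003)}
[[397.2, 0.0, 255.5], [0.0, 397.2, 188.5], [0.0, 0.0, 1.0]] -0.07484487939287447 [ 0.397 -0.014  1.175]
[[369.8, 0.0, 252.4], [0.0, 369.8, 198.7], [0.0, 0.0, 1.0]] -0.00832152167290961 [0.351 0.701 0.543]
```

View pics/top0.png

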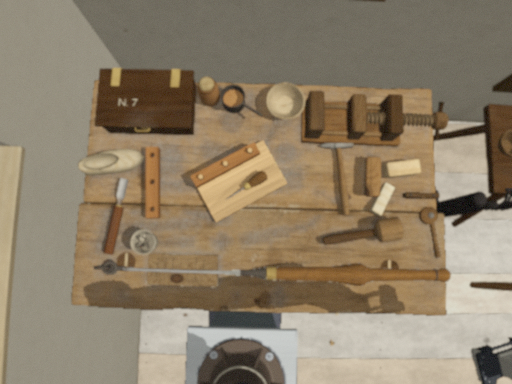

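View pics/side0.png

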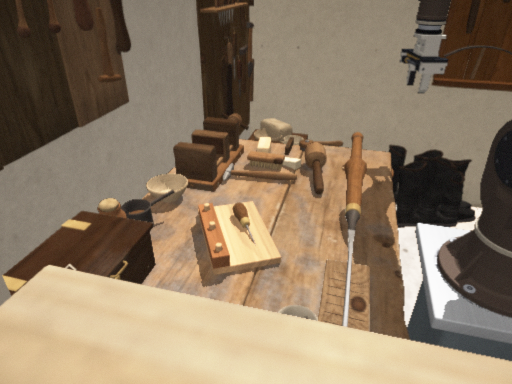

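Both views show the bench hook in the middle: in the top picture the fence runs from (190,178) to (258,147), and the bare strip of board is at the right (265,142). So the sawing end is on the right, at -y. The next step is enlarged crops.

```bash
python3 - <<'E'
import cv2,numpy as np
a=cv2.resize(cv2.imread("pics/top0.png")[130:225,180:295],None,fx=5,fy=5,interpolation=cv2.INTER_CUBIC)
b=cv2.resize(cv2.imread("pics/side0.png")[195:275,190:290],None,fx=5,fy=5,interpolation=cv2.INTER_CUBIC)
cv2.imwrite("pics/ca.png",a);cv2.imwrite("pics/cb.png",b)
E
```

```text
(no output)
```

View pics/ca.png

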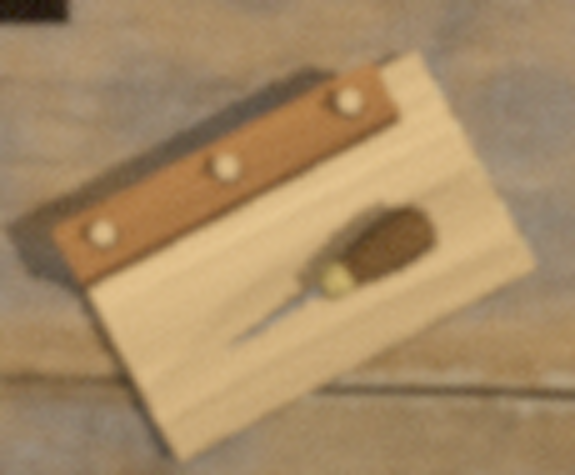

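View pics/cb.png

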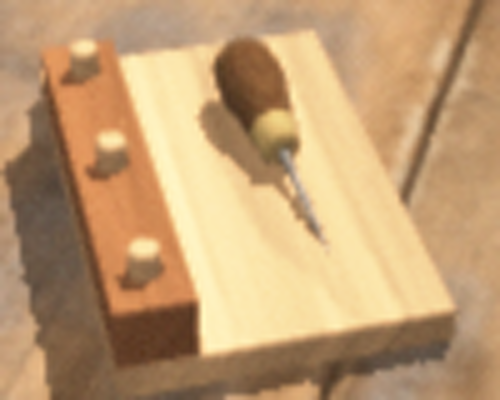

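The crops show the dowel tops clearly. In the top crop they are at far (102,232), middle (226,166) and saw (349,100). In the side crop they are at saw (84,47), middle (110,137) and far (144,246). The bare strip in the top crop, at (400,80), confirms the sawing end.

```bash
python3 - <<'E'
from h import *
from scipy.spatial.transform import Rotation as Ro
pt,ps=arm.camera_params("top"),arm.camera_params("side")
f=lambda o,c:np.array(o)+(np.array(c)+.5)/5-.5
T=dict(mid=(226,166),saw=(349,100),far=(102,232));S=dict(mid=(110,137),saw=(84,47),far=(144,246))
P={}
for k in T:
    a,b=f((180,130),T[k]),f((190,195),S[k]);X=tri([pt,ps],[a,b]);P[k]=X
    print(k,X.round(4),plane(pt,a,.06).round(4),np.round(np.array(proj(pt,X))-a,1))
print([np.linalg.norm(P[k]-P['mid']).round(4) for k in P])
d=P['far']-P['saw'];print("yaw y-axis",np.arctan2(d[1],d[0]))
s=arm.observe();R=Ro.from_rotvec(s['ee_rot']).as_matrix();print(R.round(3))
print((R.T@(P['mid']+[0,0,.08]-s['position'])*100).round(2))
p=arm.camera_params("wrist");print("wristcam in tool",(R.T@(-np.array(p["R"]).T@p["t"]-s['position'])).round(3),(R.T@np.array(p["R"])[2]).round(3))
E
```

```text
mid [0.6208 0.0626 0.0623] [0.621  0.0627 0.06  ] [-0.  -0.1]
saw [ 0.661  -0.0065  0.0619] [ 0.6618 -0.0065  0.06  ] [0.  0.1]
far [0.5803 0.1315 0.061 ] [0.5807 0.1317 0.06  ] [0.  0.1]
[np.float64(0.0), np.float64(0.08), np.float64(0.08)]
yaw y-axis 2.100119443192182
[[ 0.966  0.258 -0.001]
 [ 0.258 -0.966  0.001]
 [-0.    -0.001 -1.   ]]
[ 61.59 -52.48   8.44]
wristcam in tool [ 0.066  0.    -0.159] [-0.244  0.001  0.97 ]
```

Dowel spacings come out at exactly 80 mm and the heights at 61–62 mm, so the points fit. I'll shut the fingers and travel above the middle dowel.

send_rows:
  increments:
    - [0,[3,-2.6,0],[0,0,0]]
    - [0,[3,-2.6,0],[0,0,0]]
    - [0,[3,-2.6,0],[0,0,0]]
    - [0,[3,-2.6,0],[0,0,0]]
    - [0,[3,-2.6,0],[0,0,0]]
  force: 20

```text
clock: 0.6
position: [0.2731, -0.438, 0.2265]
ee_rot: [-3.115, -0.408, 0.0]
force: [1.2, -0.8, -0.4]
width: 0.612
gripper_force: 0.0
```

send_rows:
  increments:
    - [0,[3,-2.6,0],[0,0,0]]
    - [0,[3,-2.6,0],[0,0,0]]
    - [0,[3,-2.6,0],[0,0,0]]
    - [0,[3,-2.6,0],[0,0,0]]
    - [0,[3,-2.6,0],[0,0,0]]

```text
clock: 1.1
position: [0.3844, -0.2739, 0.2266]
ee_rot: [-3.115, -0.408, 0.0]
force: [1.2, 0.3, -0.2]
width: 0.176
gripper_force: 0.0
```

send_rows:
  increments:
    - [0,[3,-2.6,0],[0,0,0]]
    - [0,[3,-2.6,0],[0,0,0]]
    - [0,[3,-2.6,0],[0,0,0]]
    - [0,[3,-2.6,0],[0,0,0]]
    - [0,[3,-2.6,0],[0,0,0]]

```text
clock: 1.6
position: [0.4959, -0.1097, 0.2266]
ee_rot: [3.115, 0.408, -0.001]
force: [0.8, 0.7, -0.5]
width: 0.004
gripper_force: 0.0
```

send_rows:
  increments:
    - [0,[3,-2.6,0.5],[0,0,0]]
    - [0,[3,-2.6,1],[0,0,0]]
    - [0,[3,-2.6,1],[0,0,0]]
    - [0,[3,-2.6,1],[0,0,0]]
    - [0,[1.5,-1.3,1],[0,0,0]]

```text
clock: 2.1
position: [0.5968, 0.0408, 0.1809]
ee_rot: [-3.113, -0.413, -0.0]
force: [-0.4, 0.0, -0.7]
width: 0.002
gripper_force: 0.0
```

```bash
cat > s.py <<'E'
from h import *
import sys
from scipy.spatial.transform import Rotation as Ro
P=dict(mid=[.6208,.0626,.0623],saw=[.661,-.0065,.0619],far=[.5803,.1315,.061])
s=arm.observe();R=Ro.from_rotvec(s['ee_rot']).as_matrix()
print(s['clock'],s['position'].round(4),s['force'].round(1),s['width'],s['ee_rot'].round(3),s['joints'].round(2))
for k in P: print(k,(R.T@(np.array(P[k])-s['position'])*100).round(2))
E
python3 s.py; python3 -c "
from h import *
p,_=snap('wrist','pics/w1.png')
for k in ([.6208,.0626,.0623],[.661,-.0065,.0619],[.5803,.1315,.061],arm.observe()['position']): print(np.round(proj(p,np.array(k)),0))"
```

```text
2.1 [0.5968 0.0408 0.1809] [-0.4  0.  -0.7] 0.0017565926133724288 [-3.113 -0.413 -0.   ] [ 0.07  0.46 -0.32  1.68  0.16  1.03 -1.61]
mid [ 2.88 -1.46 11.86]
saw [ 4.96  6.26 11.89]
far [ 0.77 -9.17 12.01]
[244. 162.]
[318. 142.]
[172. 182.]
[254. 230.]
```

View pics/w1.png

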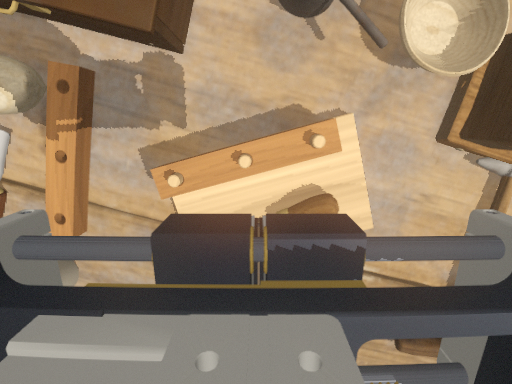

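The wrist view shows the dowels at (246,160), (318,142) and (175,180). My points project to within 2–3 px of these (about 2 mm), so they are confirmed. Now down over the middle dowel.

send_rows:
  increments:
    - [0,[1.5,-0.7,2.5],[0,0,0]]
    - [0,[1.4,-0.7,2.5],[0,0,0]]
    - [0,[0,0,2.5],[0,0,0]]
    - [0,[0,0,2],[0,0,0]]
    - [0,[0,0,1],[0,0,0]]

```text
clock: 2.65
position: [0.6186, 0.0572, 0.0744]
ee_rot: [3.115, 0.408, -0.006]
force: [-0.5, -0.3, -1.0]
width: 0.006
gripper_force: 0.0
```

send_rows:
  increments:
    - [0,[0,0,0.1],[0,0,0]]
    - [0,[0,0,0.1],[0,0,0]]
    - [0,[0,0,0.1],[0,0,0]]

```text
clock: 2.95
position: [0.6209, 0.0578, 0.0749]
ee_rot: [3.115, 0.408, 0.003]
force: [0.3, -0.6, 0.5]
width: 0.006
gripper_force: 0.0
```

```bash
python3 s.py
```

```text
2.95 [0.6209 0.0578 0.0749] [ 0.3 -0.6  0.5] 0.006273140772971718 [3.115e+00 4.080e-01 3.000e-03] [ 0.02  0.61 -0.29  1.72  0.22  0.85 -1.68]
mid [ 0.11 -0.46  1.26]
saw [2.22 7.25 1.3 ]
far [-2.02 -8.16  1.38]
```

send_rows:
  increments:
    - [0,[0.1,-0.45,0.2],[0,0,0]]
    - [0,[0,0,0.2],[0,0,0]]
    - [0,[0,0,0.15],[0,0,0]]
    - [0,[0,0,0],[0,0,0]]

```text
clock: 3.35
position: [0.6198, 0.0623, 0.0681]
ee_rot: [3.115, 0.408, -0.0]
force: [-0.7, -0.6, -0.2]
width: 0.007
gripper_force: 0.0
```

```bash
python3 s.py
```

```text
3.35 [0.6198 0.0623 0.0681] [-0.7 -0.6 -0.2] 0.006548822916919476 [ 3.115  0.408 -0.   ] [ 0.01  0.61 -0.29  1.72  0.22  0.84 -1.69]
mid [0.1  0.   0.58]
saw [2.21 7.71 0.62]
far [-2.03 -7.7   0.71]
```

send_rows:
  increments:
    - [0,[0.1,0,0.15],[0,0,0]]
    - [0,[0,0,0.15],[0,0,0]]
    - [0,[0,0,0.15],[0,0,0]]
    - [0,[0,0,0.1],[0,0,0]]
    - [0,[0,0,0.1],[0,0,0]]

```text
clock: 3.85
position: [0.6208, 0.0626, 0.0616]
ee_rot: [3.115, 0.408, -0.0]
force: [0.2, 0.5, -0.3]
width: 0.007
gripper_force: 0.0
```

send_rows:
  increments:
    - [0,[0,0,0.1],[0,0,0]]
    - [0,[0,0,0.1],[0,0,0]]
    - [0,[0,0,0.1],[0,0,0]]
    - [0,[0,0,0.1],[0,0,0]]
    - [0,[0,0,0.1],[0,0,0]]

```text
clock: 4.35
position: [0.6209, 0.0626, 0.0568]
ee_rot: [3.115, 0.408, 0.0]
force: [-0.8, -0.9, 4.7]
width: 0.001
gripper_force: 2.0
```

Contact is at 4.7 N, so the dowel is sliding. Continuing slowly.

send_rows:
  increments:
    - [0,[0,0,0.1],[0,0,0]]
    - [0,[0,0,0.1],[0,0,0]]
    - [0,[0,0,0.1],[0,0,0]]
    - [0,[0,0,0.1],[0,0,0]]
    - [0,[0,0,0.1],[0,0,0]]

```text
clock: 4.85
position: [0.6209, 0.0626, 0.0516]
ee_rot: [3.115, 0.408, 0.0]
force: [-1.0, -0.9, 4.0]
width: 0.007
gripper_force: 2.0
```

send_rows:
  increments:
    - [0,[0,0,0.1],[0,0,0]]
    - [0,[0,0,0.1],[0,0,0]]
    - [0,[0,0,0.1],[0,0,0]]

```text
clock: 5.15
position: [0.6209, 0.0627, 0.0486]
ee_rot: [3.115, 0.408, -0.0]
force: [-1.5, -0.9, 3.6]
width: 0.004
gripper_force: 2.0
```

send_rows:
  increments:
    - [0,[0,0,0.05],[0,0,0]]
    - [0,[0,0,0.05],[0,0,0]]

```text
clock: 5.35
position: [0.6209, 0.0627, 0.0482]
ee_rot: [3.115, 0.408, 0.0]
force: [-3.6, -1.9, 13.8]
width: 0.005
gripper_force: 6.7
```

The middle dowel has hit its firm stop at 48.2 mm. I'll lift and go to the sawing-end dowel.

send_rows:
  increments:
    - [0,[0,0,-0.5],[0,0,0]]
    - [0,[0,0,-1],[0,0,0]]
    - [0,[0,0,-1.2],[0,0,0]]
    - [0,[0.7,2.5,0],[0,0,0]]
    - [0,[0.7,2.6,0],[0,0,0]]

```text
clock: 5.85
position: [0.6484, 0.0178, 0.0764]
ee_rot: [-3.114, -0.412, -0.003]
force: [-0.1, -0.8, -0.6]
width: -0.001
gripper_force: 0.0
```

send_rows:
  increments:
    - [0,[0.7,2.6,0],[0,0,0]]
    - [0,[0,0,0],[0,0,0]]
    - [0,[0,0,0],[0,0,0]]

```text
clock: 6.15
position: [0.6613, -0.0068, 0.0753]
ee_rot: [-3.115, -0.406, -0.001]
force: [-0.1, 0.1, -0.4]
width: 0.002
gripper_force: 0.0
```

```bash
python3 s.py;  python3 -c "
from h import *
p,im=snap('side','pics/s2.png')
p2,i2=snap('wrist','pics/w2.png')
a=cv2.resize(im[180:270,170:290],(800,600),interpolation=cv2.INTER_CUBIC);b=cv2.resize(i2,(800,600))
cv2.imwrite('pics/c2.png',cv2.resize(np.hstack([a,b]),(800,300))[:,:,::-1])"
```

```text
6.15 [ 0.6613 -0.0068  0.0753] [-0.1  0.1 -0.4] 0.0015641651413632821 [-3.115e+00 -4.060e-01 -1.000e-03] [ 0.11  0.66 -0.28  1.61  0.22  0.9  -1.56]
mid [-2.14 -7.75  1.3 ]
saw [-0.02 -0.04  1.34]
far [ -4.28 -15.45   1.43]
```

View pics/c2.png

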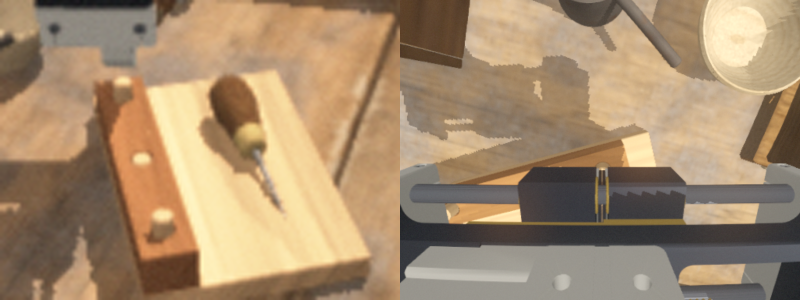

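The side view shows the middle dowel flush at crop (142,158), with the finger above the saw-end dowel at (122,88). Nothing has moved. Now down at 10–15 mm/s.

send_rows:
  increments:
    - [0,[0,0,0.15],[0,0,0]]
    - [0,[0,0,0.15],[0,0,0]]
    - [0,[0,0,0.15],[0,0,0]]
    - [0,[0,0,0.15],[0,0,0]]
    - [0,[0,0,0.15],[0,0,0]]

```text
clock: 6.75
position: [0.6609, -0.0062, 0.067]
ee_rot: [3.115, 0.409, -0.0]
force: [-0.0, -0.3, 0.3]
width: 0.004
gripper_force: 0.0
```

send_rows:
  increments:
    - [0,[0,0,0.15],[0,0,0]]
    - [0,[0,0,0.15],[0,0,0]]
    - [0,[0,0,0.1],[0,0,0]]
    - [0,[0,0,0.1],[0,0,0]]
    - [0,[0,0,0.1],[0,0,0]]

```text
clock: 7.25
position: [0.661, -0.0064, 0.0613]
ee_rot: [3.115, 0.408, 0.0]
force: [-1.8, -0.1, 3.7]
width: 0.008
gripper_force: 2.0
```

send_rows:
  increments:
    - [0,[0,0,0.1],[0,0,0]]
    - [0,[0,0,0.1],[0,0,0]]
    - [0,[0,0,0.1],[0,0,0]]
    - [0,[0,0,0.1],[0,0,0]]
    - [0,[0,0,0.1],[0,0,0]]

```text
clock: 7.75
position: [0.6611, -0.0064, 0.0562]
ee_rot: [3.115, 0.408, 0.0]
force: [-0.8, -0.5, 4.2]
width: 0.006
gripper_force: 2.0
```

send_rows:
  increments:
    - [0,[0,0,0.1],[0,0,0]]
    - [0,[0,0,0.1],[0,0,0]]
    - [0,[0,0,0.1],[0,0,0]]
    - [0,[0,0,0.1],[0,0,0]]
    - [0,[0,0,0.1],[0,0,0]]

```text
clock: 8.25
position: [0.661, -0.0064, 0.0511]
ee_rot: [3.115, 0.408, 0.0]
force: [-0.8, -0.8, 4.3]
width: 0.008
gripper_force: 2.0
```

send_rows:
  increments:
    - [0,[0,0,0.1],[0,0,0]]
    - [0,[0,0,0.1],[0,0,0]]
    - [0,[0,0,0.05],[0,0,0]]
    - [0,[0,0,0.05],[0,0,0]]

```text
clock: 8.65
position: [0.6611, -0.0063, 0.0483]
ee_rot: [3.115, 0.408, 0.0]
force: [-2.1, -0.3, 9.0]
width: 0.005
gripper_force: 4.5
```

send_rows:
  increments:
    - [0,[0,0,0.05],[0,0,0]]

```text
clock: 8.75
position: [0.6611, -0.0064, 0.0482]
ee_rot: [3.115, 0.408, 0.0]
force: [-4.2, -0.6, 13.4]
width: 0.006
gripper_force: 6.2
```

send_rows:
  increments:
    - [0,[0,0,-0.5],[0,0,0]]
    - [0,[0,0,-1],[0,0,0]]
    - [0,[0,0,-1.2],[0,0,0]]
    - [0,[-1,-3.8,0],[0,0,0]]
    - [0,[-1,-3.8,0],[0,0,0]]

```text
clock: 9.25
position: [0.6228, 0.0615, 0.076]
ee_rot: [3.115, 0.403, 0.003]
force: [0.8, 0.7, 0.3]
width: 0.005
gripper_force: 0.0
```

send_rows:
  increments:
    - [0,[-1.1,-3.9,0],[0,0,0]]
    - [0,[-1.1,-3.9,0],[0,0,0]]
    - [0,[0,0,0],[0,0,0]]
    - [0,[0,0,0],[0,0,0]]

```text
clock: 9.65
position: [0.5808, 0.1329, 0.0757]
ee_rot: [-3.114, -0.412, -0.002]
force: [0.9, -0.8, 0.1]
width: 0.004
gripper_force: 0.0
```

```bash
python3 s.py
```

```text
9.65 [0.5808 0.1329 0.0757] [ 0.9 -0.8  0.1] 0.004495360504829975 [-3.114e+00 -4.120e-01 -2.000e-03] [-0.11  0.57 -0.3   1.79  0.22  0.82 -1.82]
mid [2.04 7.83 1.35]
saw [ 4.12 15.55  1.39]
far [-0.08  0.12  1.47]
```

send_rows:
  increments:
    - [0,[0,0.1,0.15],[0,0,0]]
    - [0,[0,0,0.15],[0,0,0]]
    - [0,[0,0,0.15],[0,0,0]]
    - [0,[0,0,0.15],[0,0,0]]
    - [0,[0,0,0.15],[0,0,0]]

```text
clock: 10.15
position: [0.5811, 0.1302, 0.0669]
ee_rot: [3.115, 0.407, -0.0]
force: [0.6, 0.6, 0.5]
width: 0.005
gripper_force: 0.0
```

send_rows:
  increments:
    - [0,[0,0,0.15],[0,0,0]]
    - [0,[0,0,0.15],[0,0,0]]
    - [0,[0,0,0.1],[0,0,0]]
    - [0,[0,0,0.1],[0,0,0]]
    - [0,[0,0,0.1],[0,0,0]]

```text
clock: 10.65
position: [0.581, 0.1307, 0.0612]
ee_rot: [3.115, 0.409, 0.0]
force: [0.1, -0.3, -0.5]
width: 0.004
gripper_force: 0.0
```

send_rows:
  increments:
    - [0,[0,0,0.1],[0,0,0]]
    - [0,[0,0,0.1],[0,0,0]]
    - [0,[0,0,0.1],[0,0,0]]
    - [0,[0,0,0.1],[0,0,0]]
    - [0,[0,0,0.1],[0,0,0]]

```text
clock: 11.15
position: [0.581, 0.1307, 0.0563]
ee_rot: [3.115, 0.408, 0.0]
force: [-0.8, -0.2, 2.8]
width: 0.004
gripper_force: 2.0
```

send_rows:
  increments:
    - [0,[0,0,0.1],[0,0,0]]
    - [0,[0,0,0.1],[0,0,0]]
    - [0,[0,0,0.1],[0,0,0]]
    - [0,[0,0,0.1],[0,0,0]]
    - [0,[0,0,0.1],[0,0,0]]

```text
clock: 11.65
position: [0.581, 0.1307, 0.0511]
ee_rot: [3.115, 0.408, 0.0]
force: [-1.2, 0.1, 3.1]
width: 0.005
gripper_force: 2.0
```

send_rows:
  increments:
    - [0,[0,0,0.1],[0,0,0]]
    - [0,[0,0,0.1],[0,0,0]]
    - [0,[0,0,0.05],[0,0,0]]
    - [0,[0,0,0.05],[0,0,0]]
    - [0,[0,0,0.05],[0,0,0]]

```text
clock: 12.15
position: [0.5811, 0.1307, 0.0482]
ee_rot: [3.115, 0.408, 0.001]
force: [-4.4, -1.4, 14.1]
width: 0.001
gripper_force: 6.8
```

It's at the stop. I'll lift straight up, back off and check.

send_rows:
  increments:
    - [0,[0,0,-0.5],[0,0,0]]
    - [0,[0,0,-2],[0,0,0]]
    - [0,[0,0,-4],[0,0,0]]
    - [0,[0,0,-4],[0,0,0]]
    - [0,[-2,0,-4],[0,0,0]]

```text
clock: 12.65
position: [0.5628, 0.1258, 0.1939]
ee_rot: [-3.114, -0.408, -0.001]
force: [1.5, -0.2, -0.6]
width: 0.005
gripper_force: 0.0
```

send_rows:
  increments:
    - [0,[-4,0,0],[0,0,0]]
    - [0,[-4,0,0],[0,0,0]]
    - [0,[-3,0,0],[0,0,0]]
    - [0,[0,0,0],[0,0,0]]
    - [0,[0,0,0],[0,0,0]]

```text
clock: 13.15
position: [0.4556, 0.097, 0.1931]
ee_rot: [3.115, 0.408, 0.002]
force: [-0.2, -0.1, 1.3]
width: 0.003
gripper_force: 0.0
```

```bash
python3 -c "
from h import *
p,im=snap('side','pics/s3.png');p2,i2=snap('wrist','pics/w3.png')
a=cv2.resize(im[190:280,180:300],(800,600),interpolation=cv2.INTER_CUBIC);b=cv2.resize(i2,(800,600))
cv2.imwrite('pics/c3.png',cv2.resize(np.hstack([a,b]),(800,300))[:,:,::-1])"
```

```text
(no output)
```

View pics/c3.png

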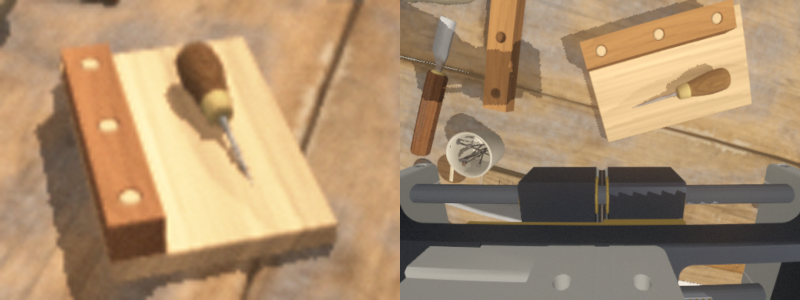

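All three dowels, at crop (90,64), (108,126) and (130,197), are flush. The awl is where it was and the arm is clear.

```bash
python3 -c "
from cell import arm
print(arm.sign_off())"
```

```text
the job is handed in; nothing more can be done
None
```

I pressed all three dowels flush in the order asked (middle, sawing end, other end), at about 10 mm/s and no more than 14 N in the readings; the final view showed them flush and the awl in place, and the job is handed in at about 13 s.

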